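# Unlock the barred cage and hold its gate wide open

## Task

I need to take the tin out of the small barred steel cage on the bench, so please open the cage and keep its gate open for me: on the roof, slide the lock bar by its round grip until its notch stands in line with the pin of the safety catch, then squeeze the safety catch's two tabs fully together, and only after that squeeze the gate latch's two tabs fully together. Then swing the gate by its upright post, past the springy detent, at least 75 degrees open; it springs back if let go, so finish while still holding the post with the gate at rest wide open. Do not disturb the tin or the things lying beside the cage.

Things in the scene. Friction and masses are not known exactly. Their poses are not given: they have to be found in the camera images.
- cage: Fixed cage of sheet steel and bars, 170 deep (x) x 240 wide (y) x 120 mm high, barred gate in front. Origin on the bench under the middle of its front; x to the rear (away from the robot), y to the left, z up; yaw within 0.2 rad. The controls stand on its flat roof.
- roof_centre (a point): Middle of the roof, 120 mm above the bench. Lock bar: rear right; safety catch: left (two tabs one behind the other); gate latch: middle front (two tabs side by side); round post: on the gate, front right. Low parts on the roof reach 11 mm above it, the latch's claw 19 mm. The bar and catches are stiff (2 to 4 N) and stay where they are put.
- lock_bar (a joint): Position of the lock bar along cage +y, 0 to 0.060 m; starts between 0 and 0.015. At 0.030 its notch is in line with the safety catch's pin; within 0.006 of that the pin can enter. Elsewhere the bar blocks the safety catch.
- lock_bar_grip (a point): Centre of the top of the lock bar's upright round grip, 16 mm diameter, standing from 11 to 45 mm above the roof. Slides with the bar along cage y.
- lock_bar_notch (a point): Middle of the notch in the lock bar, on the bar's upper face (the notch is 20 mm wide along y, open to the front). The bar is 22 mm deep, 115 mm long.
- safety_pin (a point): Rear tip of the safety catch's pin (8 mm wide, 10 mm above the roof at its top); it points to cage +x, at the bar's front edge. Its cage y is fixed: bring the notch to the same cage y.
- safety_catch (a joint): Travel of the safety catch's moving (front) tab toward its fixed (rear) tab, along cage +x: 0 shut, 0.016 m fully squeezed (end stop). Stays where it is put. Blocked by the lock bar unless the notch is in line; until it is squeezed it blocks the latch.
- safety_tab (a point): Top of the moving front tab of the safety catch: an upright plate 6 thick (x) x 24 wide (y) mm, free from 15 to 47 mm above the roof. Its front face is pushed to +x.
- safety_fixed_tab (a point): Top of the fixed rear tab, same size, 32 mm behind the moving one at the start (38 mm over both outer faces, 22 mm when squeezed, the stop leaving a 10 mm gap).
- latch (a joint): Travel of the gate latch's moving (left) tab toward its fixed (right) tab, along cage -y: 0 latched, 0.016 m fully squeezed (end stop). Stays where it is put. Its claw hooks in front of a lug on the gate and clears it when fully squeezed.
- latch_tab (a point): Top of the moving left tab of the gate latch: an upright plate 6 thick (y) x 24 wide (x) mm, free from 15 to 47 mm above the roof. Its left face is pushed to -y.
- latch_fixed_tab (a point): Top of the fixed right tab, same size, 32 mm to the right of the moving one at the start (38 mm over both outer faces, 22 mm when squeezed).
- gate (a joint): Opening angle of the gate, 0 shut to 1.5 rad (stop). It turns about the upright axis at gate_hinge; its right end swings out to the front, clockwise from above. A closer spring pulls it shut, with 1 N at the post when shut and 5.5 N wide open; the sprung detent between 0.45 and 0.95 rad takes about 7 N at the post in all.
- gate_post (a point): Centre of the top of the upright round post on the gate's top rail, 14 mm diameter, 60 mm tall, upright on the rail (foot at roof height; keep the fingertips more than 20 mm above the roof to stay clear of the latch's claw, which ends 28 mm to its left). 150 mm from the hinge axis.
- gate_hinge (a point): Point on the gate's vertical hinge axis at roof height, fixed on the cage's left front edge.
- paint_tin: Small paint tin, 78 mm across and high, standing inside the cage. Leave it there.
- tape_measure: Tape measure with a yellow case, 76x94x34 mm, on the bench to the right of the cage. Bystander.
- masking_tape: Roll of tape, 108 mm across, 24 mm high, flat on the bench to the left of the cage. Bystander.
- sanding_block: Cork sanding block, 62x116x34 mm, on the bench at the right front of the cage. Bystander.

How it is judged:
By the outcome, as a careful person would: the job done as asked, in the order asked, and still so for the second after the job is handed in, while the arm keeps its last pose, push and grip.
It also fails if it takes over 64 s, if anything falls off the work surface, if the arm or the gripper's body presses on something with over 40 N, if the wrist force passes 120 N, or if a joint passes its speed limit or range.

## Robot

A 6-joint arm with a two-finger parallel gripper is mounted at the origin on a cart in front of the work surface, level with it; the furniture and walls round the work are solid. World frame = base frame: x ahead of the robot, y to its left, z up, the work surface at z = 0. Lengths are in mm, angles in degrees, forces in N, time in s.
With the tool pointing down it reaches from about 350 to 850 mm from the base axis. Payload 8.1 kg.
Tool frame: the origin (TCP) lies on the centre line of the jaws, within the pads' length; the fingertips stand 11 mm ahead of it and the grasp point (between the pads) lies 8 mm behind it; z points along the fingers, y is the direction in which the jaws open and shut (so a half turn about z gives the same grasp; the last joint's range is limited). The gripper opens to 85 mm and grips with 20 to 120 N. Pads are 22 mm wide; open, the fingers measure 114 mm over their backs; the gripper's body (76 mm by 85 mm) begins 54 mm behind the grasp point. The pads swing forward as they close: fully open they stand 13 mm farther back than shut.
Start: joints at [-69.637, 7.471, 85.268, -0, 87.261, -4.893], TCP at [256.018, -542.642, 242.292] pointing down, gripper open.
Joint ranges: [-169.43, 169.43], [-51.17, 129.36], [1.28, 143.12], [-76.62, 256.62], [0, 156.53], [-152.29, 152.29]. Speed limits (degrees/s): [136.94, 136.94, 159.86, 180, 180, 180].

## Interface

Orientations are given as [roll, pitch, yaw] about the fixed x, y, z axes, in that order (R = Rz(yaw) Ry(pitch) Rx(roll)).
In Python, from bench import telemetry, viewer, r gives the robot as it stands.
- The arm moves only by the shell command python3 -m inch 'ROWS' [FORCE]. ROWS is JSON, a list of rows, each a list of 3 entries, a list of its own where there are three numbers: the shift along the tool's x, y, z in cm, then the turn, a rotation vector about the tool's x, y, z in rad, then the opening, from 0 (shut) to 1 (fully open). A call has 1 to 20 rows; each row is the pose to reach, as a shift and turn from the pose commanded when the call began, along the tool's axes at that moment; what a row does not reach only later rows make up. A row lasts 1/10 s, in which the tool goes at most 50 mm and 8.59 degrees, less where a joint would pass 70% of its speed; a pose out of reach is approached as far as the arm can. A call with a gripper value outside its range is refused whole. The fingers move at their own pace and stop on an object; FORCE is the grip in N (left out, the last holds). Time passes only in rows, so rows that repeat a pose let the fingers close. It gives the time, the measured TCP pose, the force and the opening at its end, in the units of the state.
- telemetry.sense(): the state, without advancing time (a new reading comes with each control period).
- viewer.snapshot(name): name is "side" or "top"; returns the picture (400x640x3 uint8, red, green, blue); there is no depth.
- viewer.camera_model(name): a dict with "fx", "fy", "cx", "cy" (pixels), "dist" ([k1, k2, p1, p2, k3] as OpenCV has them; the pictures are not rectified), "cam_to_world" (4x4, takes a point from camera to world coordinates). Camera axes: x right, y down, z forward; pixel columns grow to the right and rows downward; lengths in mm; the calibration is good to about 2 mm. A picture is of the moment at which its call begins. camera_model takes no time and is no camera call.
- r.hand_in(): hands the job in, once; it reports no verdict.
The state is a dict: "time": time; "joint_pos": joint angles; "qd": joint speeds; "joint_efforts": joint torques, N m; "tool_pos": TCP position; "tcp_rot": TCP orientation; "ft_force": force on the tool from outside, world axes, zero at the start; "wrist_torque": the same for the moment, N m; "finger_gap": finger opening in mm.
Only numpy, scipy, OpenCV 4.12 (cv2) and the standard library are available. Lean on these libraries where they do the work, as an engineer would, in place of code of your own. Each camera call takes 0.05 s, during which the arm holds its last target.

## Working session

There is one attempt and no reset: what is moved stays moved. The work goes in short steps, Python scripts to look and compute and a shell command to move; the robot and the scene stay as the last step left them, time stands still between calls to the robot, and variables do not carry over. Pictures are saved under pics/ and viewed, and the job is handed in when it is done.

```bash
ls; mkdir -p pics
python3 - <<'E'
from bench import telemetry, viewer, r
import cv2
s=telemetry.sense();print(s)
for n in("side","top"):
    cv2.imwrite(f"pics/{n}0.png",viewer.snapshot(n)[:,:,::-1]); print(viewer.camera_model(n))
E
```

```text
pics
{'time': 0.0, 'joint_pos': array([-6.96380124e+01,  7.51563825e+00,  8.53305563e+01,  1.51836834e-04,
        8.72614809e+01, -4.89208361e+00]), 'qd': array([-0.05014164,  0.02747323, -0.07923443,  0.06636618,  0.0092555 ,
        0.04192935]), 'joint_efforts': array([-8.33930935e-04, -5.69396925e+01, -5.00557995e+01, -4.01201760e-04,
        1.45875185e-02,  2.65619974e-06]), 'tool_pos': array([ 255.82200095, -542.13378481,  241.2266496 ]), 'tcp_rot': array([-1.7989273e+02, -9.3335741e-03,  2.5254055e+01]), 'ft_force': array([ 0.35488294, -1.00836014,  0.17150955]), 'wrist_torque': array([-0.03263982, -0.00285272,  0.03939262]), 'finger_gap': 85.85897435071622}
{'fx': 482.03405397575364, 'fy': 482.03405397575364, 'cx': 323.5791643930281, 'cy': 195.51956907060426, 'dist': array([-0.12785773,  0.        ,  0.        ,  0.        ,  0.        ]), 'cam_to_world': array([[-9.65280700e-01, -1.07500551e-01,  2.38068903e-01,
         3.14637073e+02],
       [-2.59958109e-01,  4.84633135e-01, -8.35196088e-01,
         1.03493713e+03],
       [-2.55920395e-02, -8.68086606e-01, -4.95752652e-01,
         7.54104841e+02],
       [ 0.00000000e+00,  0.00000000e+00,  0.00000000e+00,
         1.00000000e+00]])}
{'fx': 387.88768087896887, 'fy': 387.88768087896887, 'cx': 320.5109932137558, 'cy': 205.41053598852736, 'dist': array([-0.00602478,  0.        ,  0.        ,  0.        ,  0.        ]), 'cam_to_world': array([[ 1.79991398e-02, -9.97475044e-01,  6.86991119e-02,
         5.19765853e+02],
       [-9.99837720e-01, -1.79049320e-02,  1.98686773e-03,
         1.71736736e+01],
       [-7.51798043e-04, -6.87237253e-02, -9.97635447e-01,
         1.11102704e+03],
       [ 0.00000000e+00,  0.00000000e+00,  0.00000000e+00,
         1.00000000e+00]])}
```

View pics/side0.png

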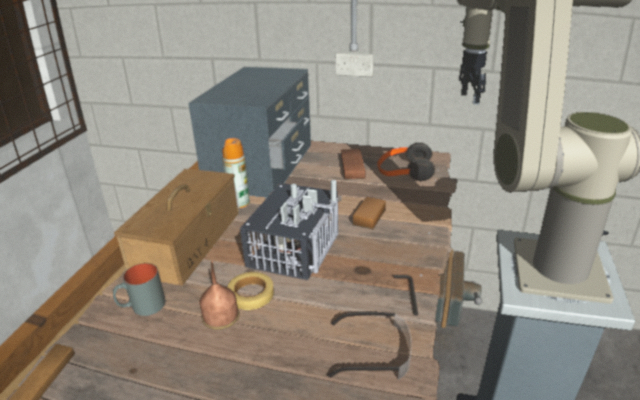

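View pics/top0.png

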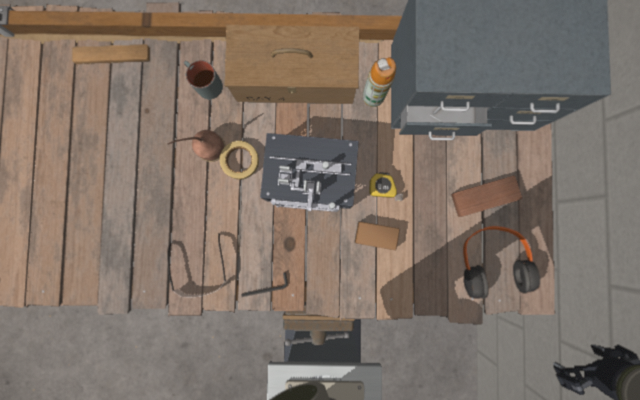

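Run:
```python
import cv2
t=cv2.imread("pics/top0.png");cv2.imwrite("pics/top0c.png",cv2.resize(t[80:220,230:400],None,fx=4,fy=4,interpolation=cv2.INTER_CUBIC))
t=cv2.imread("pics/side0.png");cv2.imwrite("pics/side0c.png",cv2.resize(t[130:300,180:380],None,fx=3.5,fy=3.5,interpolation=cv2.INTER_CUBIC))
```

```text
(no output)
```

View pics/side0c.png

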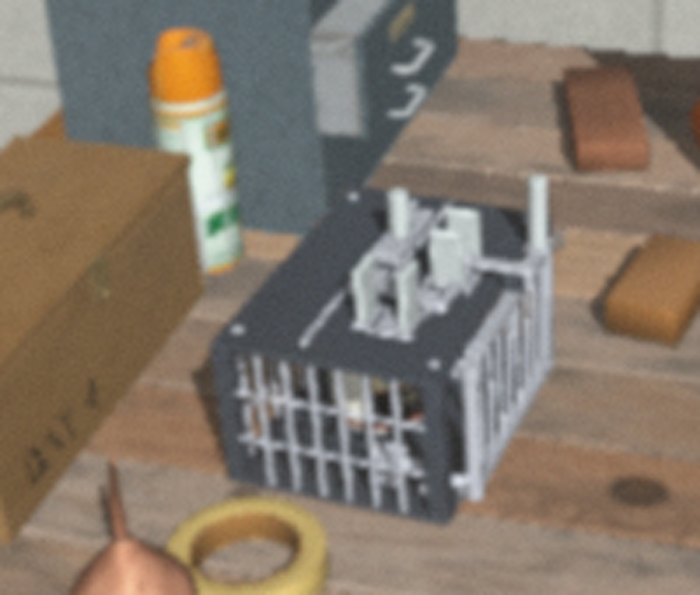

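View pics/top0c.png

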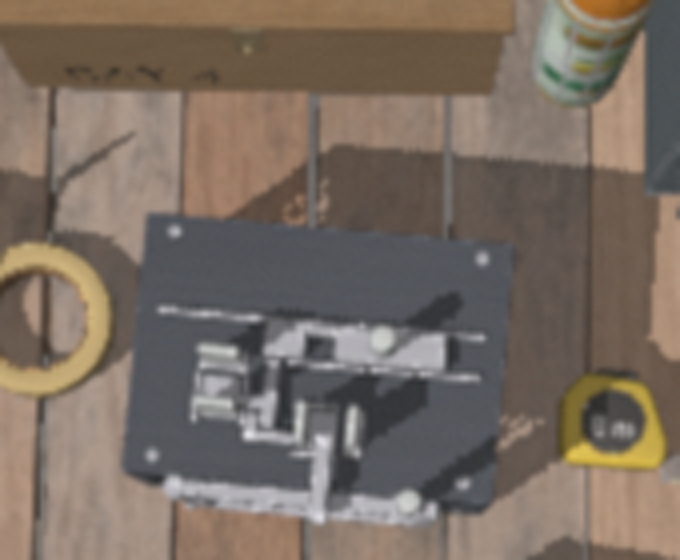

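The side view shows the cage at about (290,230). In the top view, the notch is near px (310,167), the safety pin near (298,172) and the grip near (325,165). I'll measure these more precisely.

```bash
cat > h.py <<'E'
import numpy as np, cv2
from bench import telemetry, viewer, r
def ray(n,uv):
    m=viewer.camera_model(n);K=np.array([[m['fx'],0,m['cx']],[0,m['fy'],m['cy']],[0,0,1]])
    p=cv2.undistortPoints(np.array([[uv]],float),K,m['dist'])[0,0]
    T=m['cam_to_world'];return T[:3,3],T[:3,:3]@np.array([p[0],p[1],1])
def plane(n,uv,z):
    o,d=ray(n,uv);return o+d*(z-o[2])/d[2]
def tri(a,b):
    o1,d1=ray('top',a);o2,d2=ray('side',b)
    s=np.linalg.lstsq(np.c_[d1,-d2],o2-o1,rcond=None)[0];p,q=o1+s[0]*d1,o2+s[1]*d2
    return (p+q)/2,np.linalg.norm(p-q)
def proj(n,P):
    m=viewer.camera_model(n);K=np.array([[m['fx'],0,m['cx']],[0,m['fy'],m['cy']],[0,0,1]])
    T=np.linalg.inv(m['cam_to_world']);return cv2.projectPoints(np.array([P],float).reshape(-1,3),cv2.Rodrigues(T[:3,:3])[0],T[:3,3],K,m['dist'])[0][:,0]
def shot(n,name,x0,x1,y0,y1,f):
    im=viewer.snapshot(n)[:,:,::-1];cv2.imwrite(f"pics/{name}_full.png",im)
    cv2.imwrite(f"pics/{name}.png",cv2.resize(im[y0:y1,x0:x1],None,fx=f,fy=f,interpolation=cv2.INTER_CUBIC))
E
python3 - <<'E'
from h import *
t=cv2.imread("pics/top0.png")
c=cv2.resize(t[120:215,262:362],None,fx=6,fy=6,interpolation=cv2.INTER_CUBIC)
cv2.imwrite("pics/t1.png",cv2.convertScaleAbs(c,alpha=1.3))
t=cv2.imread("pics/side0.png");cv2.imwrite("pics/s1.png",cv2.resize(t[175:240,255:345],None,fx=8,fy=8,interpolation=cv2.INTER_CUBIC))
sc=np.array([[174,231],[482,258],[151,455],[463,485]])
P=np.array([plane('top',(230+(u-1.5)/4,80+(v-1.5)/4),121)[:2] for u,v in sc]);print(P,P.mean(0))
for i,j in((0,1),(2,3),(0,2),(1,3)):
    d=P[i]-P[j];print(i,j,np.linalg.norm(d),np.degrees(np.arctan2(d[1],d[0])))
E
```

```text
[[762.38373528 145.06657476]
 [748.20494558 -54.59018142]
 [616.42816833 155.94521836]
 [600.7220621  -44.2968767 ]] [681.93472783  50.53118375]
0 1 200.15958224003415 85.93791236631378
2 3 200.85710942621463 85.51515400665355
0 2 146.3604195483985 -4.262598555835334
1 3 147.8416485362778 -3.9923826824061295
```

View pics/t1.png

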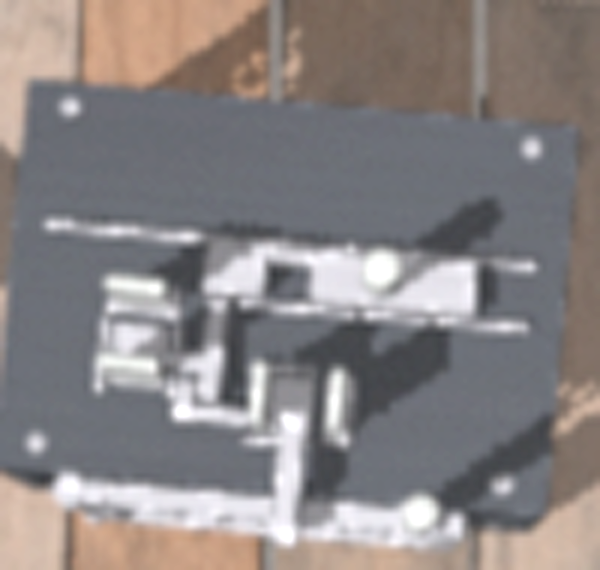

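View pics/s1.png

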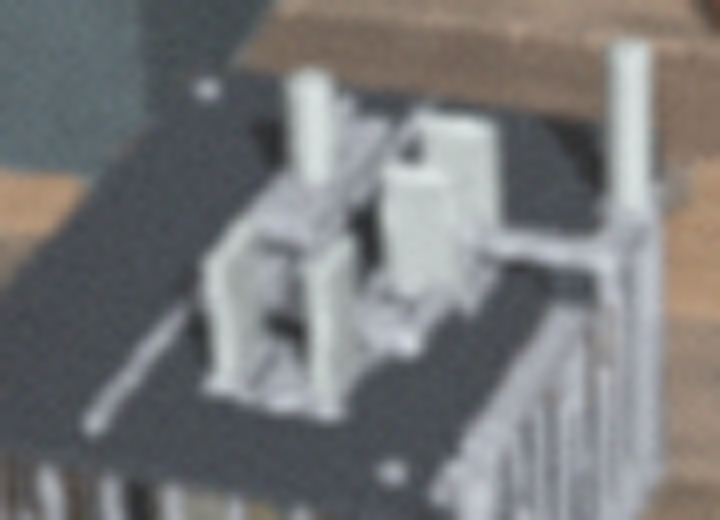

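```bash
cat >> h.py <<'E'
C=np.array([681.9,50.5]);YAW=np.radians(-4.2)
def cage(P):
    d=np.array(P[:2])-C;c,s=np.cos(YAW),np.sin(YAW);return np.array([c*d[0]+s*d[1],-s*d[0]+c*d[1]])
def world(q):
    c,s=np.cos(YAW),np.sin(YAW);return C+np.array([c*q[0]-s*q[1],s*q[0]+c*q[1]])
E
python3 - <<'E'
from h import *
for n,x,y,z in [('grip',381,267,165),('notch',288,283,131),('barL',207,270,131),('barR',478,288,131),('pin',218,310,130),('sfix',134,290,167),('stab',130,368,167),('latch',259,392,167),('lfix',339,400,167),('post',420,511,180),('hinge',68,487,125)]:
    P=plane('top',(262+(x-2.5)/6,120+(y-2.5)/6),z);print(n,P.round(1),cage(P).round(1))
S=lambda x,y:(255+(x-3.5)/8,175+(y-3.5)/8)
T=lambda x,y:(262+(x-2.5)/6,120+(y-2.5)/6)
for n,a,b in [('grip',(381,267),(311,75)),('post',(420,511),(630,45)),('sfix',(134,290),(228,240)),('stab',(130,368),(330,245)),('latch',(259,392),(420,175)),('lfix',(339,400),(456,118))]:
    p,e=tri(T(*a),S(*b));print(n,p.round(1),cage(p).round(1),round(e,1))
E
```

```text
grip [687.1   9.6 165. ] [  8.2 -40.4]
notch [685.6  48.8 131. ] [ 3.8 -1.5]
barL [690.5  83.3 131. ] [ 6.2 33.4]
barR [684.9 -32.  131. ] [  9.  -82.1]
pin [673.6  78.3 130. ] [-10.3  27.1]
sfix [675.5 110.6 167. ] [-10.8  59.5]
stab [643.3 111.4 167. ] [-43.   57.9]
latch [634.4  58.5 167. ] [-48.    4.5]
lfix [631.7  25.8 167. ] [-48.3 -28.3]
post [585.9  -7.6 180. ] [-91.4 -65. ]
hinge [597.4 140.7 125. ] [-90.9  83.8]
grip [686.3   9.7 169.9] [  7.3 -40.4] 0.0
post [585.4  -7.6 183.2] [-92. -65.] 0.7
sfix [677.1 111.  168.3] [-9.2 60. ] 3.8
stab [644.7 111.5 171.1] [-41.6  58.2] 4.0
latch [634.8  58.6 166.8] [-47.6   4.7] 0.7
lfix [632.2  26.  169.4] [-47.8 -28.1] 1.7
```

```bash
cat >> h.py <<'E'
from scipy.spatial.transform import Rotation as Ro
def need(q,z,yawc,abs_=False):
    """tool shift (cm)+rotvec to reach cage point q (roof-centre frame) at height z, tool yaw relative to cage"""
    s=telemetry.sense();R=Ro.from_euler('xyz',s['tcp_rot'],degrees=True)
    w=np.r_[world(q),z]
    T=Ro.from_euler('xyz',[180,0,yawc+np.degrees(YAW)],degrees=True)
    print('at',s['tool_pos'].round(1),s['tcp_rot'].round(1),'cage',cage(s['tool_pos']).round(1),'gap',round(s['finger_gap'],1),'F',s['ft_force'].round(1),'t',round(s['time'],2))
    print('shift cm',(R.inv().apply(w-s['tool_pos'])/10).round(2),'rot',(R.inv()*T).as_rotvec().round(3),'world',w.round(1))
E
python3 -c "
from h import *
need((7.8,-40.4),230,0); need((7.8,-40.4),154,0)"
```

```text
at [ 255.8 -542.2  241.3] [-179.9   -0.    25.3] cage [-381.5 -622.3] gap 85.7 F [0.1 0.  0.5] t 0.1
shift cm [ 62.51 -31.52   1.2 ] rot [-0.002  0.     0.514] world [686.7   9.6 230. ]
at [ 255.8 -542.2  241.3] [-179.9   -0.    25.3] cage [-381.5 -622.3] gap 85.7 F [0.1 0.  0.5] t 0.1
shift cm [ 62.51 -31.51   8.8 ] rot [-0.002  0.     0.514] world [686.7   9.6 154. ]
```

```bash
python3 -m inch '[[[4,-2,0],[0,0,0.1],0.5],[[8,-4,0],[0,0,0.2],0.5],[[12,-6,0],[0,0,0.3],0.5],[[16,-8,0],[0,0,0.4],0.5],[[20,-10,0],[0,0,0.5],0.5],[[24,-12,0.2],[0,0,0.514],0.5],[[28,-14,0.2],[0,0,0.514],0.5],[[32,-16,0.2],[0,0,0.514],0.5],[[36,-18,0.4],[0,0,0.514],0.5],[[40,-20,0.4],[0,0,0.514],0.5],[[44,-22,0.6],[0,0,0.514],0.5],[[48,-24,0.6],[0,0,0.514],0.5],[[52,-26,0.8],[0,0,0.514],0.5],[[56,-28,1],[0,0,0.514],0.5],[[60,-30,1],[0,0,0.514],0.5],[[62.5,-31.5,1],[0,0,0.514],0.5],[[62.5,-31.5,1],[0,0,0.514],0.5],[[62.5,-31.5,1],[0,0,0.514],0.5]]'
python3 -c "
from h import *
need((7.8,-40.4),154,0)
shot('top','t2',230,400,80,220,4);shot('side','s2',180,380,130,300,3.5)"
```

```text
time: 1.9
tool_pos: [686.6, 9.6, 231.2]
tcp_rot: [180.0, 0.1, -4.1]
ft_force: [-0.1, -0.9, 0.3]
finger_gap: 42.8
at [686.6   9.6 231.2] [ 1.8e+02  1.0e-01 -4.1e+00] cage [  7.7 -40.5] gap 42.8 F [-0.1 -0.9  0.3] t 1.9
shift cm [ 0.02 -0.01  7.72] rot [0.    0.002 0.002] world [686.7   9.6 154. ]
```

View pics/s2.png

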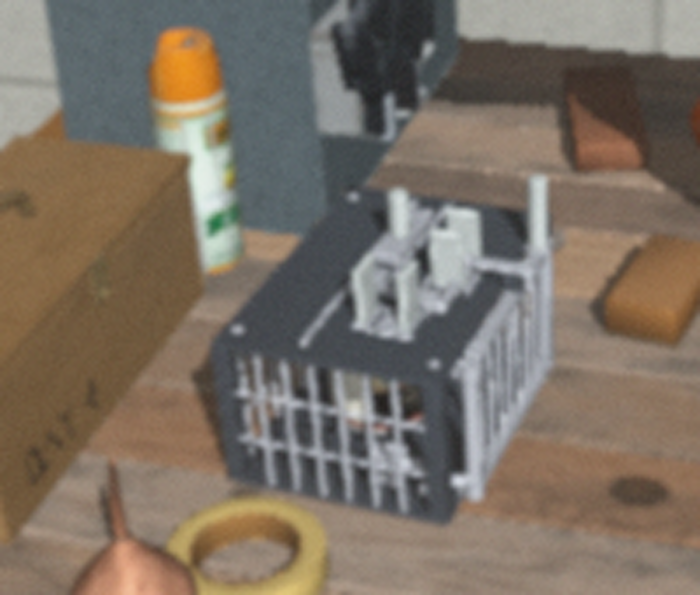

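The gripper hovers over the grip, with the fingers at crop px (385,60) directly above the grip at (400,210). Next I'll go down and grasp.

```bash
python3 -m inch '[[[0,0,2],[0,0,0],0.5],[[0,0,4],[0,0,0],0.5],[[0,0,5.5],[0,0,0],0.5],[[0,0,6.7],[0,0,0],0.5],[[0,0,7.7],[0,0,0],0.5],[[0,0,7.7],[0,0,0],0.5],[[0,0,7.7],[0,0,0],0.1],[[0,0,7.7],[0,0,0],0.1],[[0,0,7.7],[0,0,0],0.1],[[0,0,7.7],[0,0,0],0.1],[[0,0,7.7],[0,0,0],0.1],[[0,0,7.7],[0,0,0],0.1]]' 30
python3 -c "
from h import *
need((7.8,-40.4),154,0)"
```

```text
time: 3.2
tool_pos: [687.6, 8.9, 156.5]
tcp_rot: [180.0, -0.1, -4.2]
ft_force: [0.9, -0.4, 5.4]
finger_gap: 14.5
at [687.6   8.9 156.5] [ 1.8e+02 -1.0e-01 -4.2e+00] cage [  8.7 -41.1] gap 14.5 F [ 0.9 -0.4  5.4] t 3.2
shift cm [-0.09 -0.07  0.25] rot [ 0.    -0.002  0.   ] world [686.7   9.6 154. ]
```

```bash
python3 -m inch '[[[0,-0.4,-0.2],[0,0,0],0.1],[[0,-0.8,-0.2],[0,0,0],0.1],[[0,-1.2,-0.2],[0,0,0],0.1],[[0,-1.6,-0.2],[0,0,0],0.1],[[0,-2.0,-0.2],[0,0,0],0.1],[[0,-2.4,-0.2],[0,0,0],0.1],[[0,-2.7,-0.2],[0,0,0],0.1],[[0,-2.85,-0.2],[0,0,0],0.1],[[0,-2.85,-0.2],[0,0,0],0.1],[[0,-2.85,-0.2],[0,0,0],0.1]]'
python3 -m inch '[[[0,0,0],[0,0,0],0.5],[[0,0,0],[0,0,0],0.5],[[0,0,0],[0,0,0],0.5],[[0,0,-2],[0,0,0],0.5],[[0,0,-5],[0,0,0],0.5],[[0,0,-8],[0,0,0],0.5],[[4,5,-8],[0,0,0],0.5],[[4,10,-8],[0,0,0],0.5],[[4,15,-8],[0,0,0],0.5],[[4,18,-8],[0,0,0],0.5],[[4,18,-8],[0,0,0],0.5]]'
python3 -c "
from h import *
shot('top','t3',262,362,120,215,6);shot('side','s3',255,345,175,240,8)
need((-18,58.5),230,90)"
```

```text
time: 4.2
tool_pos: [689.5, 37.5, 156.7]
tcp_rot: [180.0, -0.1, -4.2]
ft_force: [4.9, 0.2, -2.6]
finger_gap: 14.6
time: 5.3
tool_pos: [714.6, -151.6, 236.9]
tcp_rot: [179.9, 0.0, -4.6]
ft_force: [-0.9, 0.3, 0.8]
finger_gap: 42.6
at [ 715.4 -146.3  237.1] [-180.     0.    -4.3] cage [  47.8 -193.8] gap 42.4 F [0.  0.2 0.3] t 5.4
shift cm [ -6.64 -25.21   0.73] rot [-1.000e-03 -0.000e+00 -1.573e+00] world [668.2 110.2 230. ]
```

View pics/t3.png

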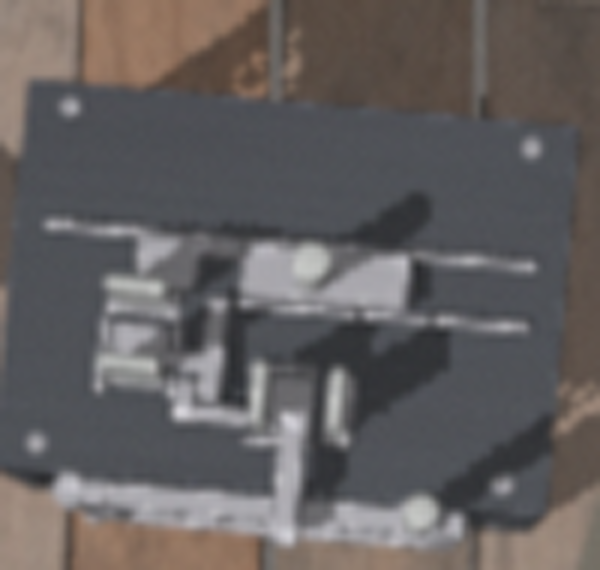

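View pics/s3.png

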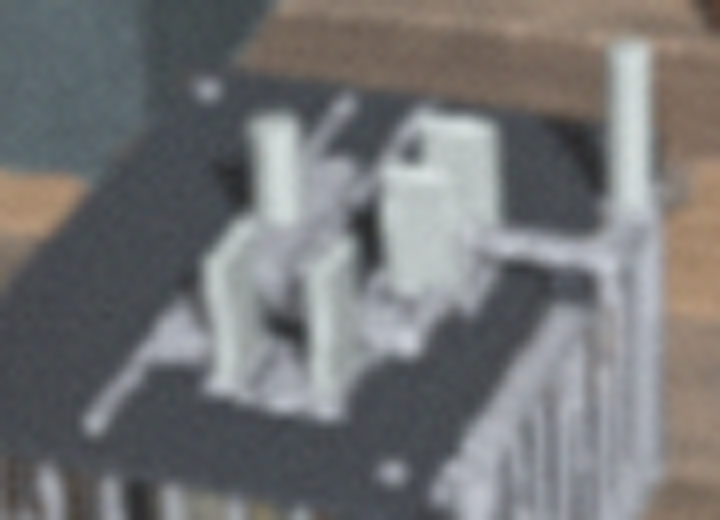

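The notch (px 196–242, centre 218) is now in line with the pin (px 207–228). Next is the safety catch.

```bash
python3 -m inch '[[[-1,-3,0],[0,0,-0.14],0.78],[[-2,-6,0],[0,0,-0.28],0.78],[[-3,-9,0],[0,0,-0.42],0.78],[[-4,-12,0],[0,0,-0.56],0.78],[[-5,-15,0],[0,0,-0.7],0.78],[[-5.5,-18,0],[0,0,-0.84],0.78],[[-6,-21,0],[0,0,-0.98],0.78],[[-6.4,-23,0],[0,0,-1.12],0.78],[[-6.6,-25,0],[0,0,-1.26],0.78],[[-6.6,-25.2,0],[0,0,-1.4],0.78],[[-6.6,-25.2,0.5],[0,0,-1.54],0.78],[[-6.6,-25.2,0.7],[0,0,-1.573],0.78],[[-6.6,-25.2,0.7],[0,0,-1.573],0.78],[[-6.6,-25.2,0.7],[0,0,-1.573],0.78]]'
python3 -c "
from h import *
need((-18,58.5),154,90)"
```

```text
time: 6.8
tool_pos: [668.0, 112.4, 230.5]
tcp_rot: [-180.0, -0.0, 85.9]
ft_force: [0.2, -0.8, -0.4]
finger_gap: 66.5
at [668.  112.4 230.5] [-180.    -0.    85.9] cage [-18.4  60.7] gap 66.5 F [ 0.2 -0.8 -0.4] t 6.8
shift cm [-0.22  0.04  7.65] rot [-0.    -0.     0.002] world [668.2 110.2 154. ]
```

```bash
python3 -m inch '[[[-0.2,0,2],[0,0,0],0.78],[[-0.2,0,4],[0,0,0],0.78],[[-0.2,0,5.5],[0,0,0],0.78],[[-0.2,0,6.7],[0,0,0],0.78],[[-0.2,0,7.6],[0,0,0],0.78],[[-0.2,0,7.6],[0,0,0],0.78],[[-0.2,0,7.6],[0,0,0],0.78]]' 30
python3 -m inch '[[[0,0,0],[0,0,0],0.5],[[0,0,0],[0,0,0],0.45],[[0,0,0],[0,0,0],0.4],[[0,0,0],[0,0,0],0.35],[[0,0,0],[0,0,0],0.3],[[0,0,0],[0,0,0],0.25],[[0,0,0],[0,0,0],0.2],[[0,0,0],[0,0,0],0.15],[[0,0,0],[0,0,0],0.15],[[0,0,0],[0,0,0],0.15],[[0,0,0],[0,0,0],0.15]]' 30
python3 -c "
from h import *
need((-18,58.5),154,90)"
```

```text
time: 7.5
tool_pos: [668.4, 109.1, 154.8]
tcp_rot: [180.0, -0.0, 85.9]
ft_force: [0.1, -1.1, -0.6]
finger_gap: 66.6
time: 8.6
tool_pos: [670.7, 108.9, 155.1]
tcp_rot: [179.7, -0.0, 85.9]
ft_force: [11.4, 1.1, -2.9]
finger_gap: 21.0
at [670.7 108.9 155.1] [179.7  -0.   85.9] cage [-15.5  57.4] gap 21.0 F [11.4  1.1 -2.9] t 8.6
shift cm [ 0.11 -0.26  0.11] rot [ 0.006 -0.001  0.002] world [668.2 110.2 154. ]
```

```bash
python3 -m inch '[[[0,0,0],[0,0,0],0.5],[[0,0,0],[0,0,0],0.78],[[0,0,0],[0,0,0],0.78],[[0,0,0],[0,0,0],0.78],[[0,0,-2],[0,0,0],0.78],[[0,0,-5],[0,0,0],0.78],[[0,0,-7.6],[0,0,0],0.78],[[4,0,-7.6],[0,0,0.14],0.78],[[8,0,-7.6],[0,0,0.28],0.78],[[12,0,-7.6],[0,0,0.42],0.78],[[16,0,-7.6],[0,0,0.56],0.78],[[20,0,-7.6],[0,0,0.7],0.78],[[24,0,-7.6],[0,0,0.84],0.78],[[24,0,-7.6],[0,0,0.98],0.78],[[24,0,-7.6],[0,0,1.12],0.78]]'
python3 -c "
from h import *
shot('top','t4',262,362,120,215,6);shot('side','s4',255,345,175,240,8)
need((-47,-20.2),230,0)"
```

```text
time: 10.1
tool_pos: [684.5, 350.4, 229.3]
tcp_rot: [180.0, 0.1, 21.6]
ft_force: [0.5, 1.1, 0.5]
finger_gap: 66.9
at [684.9 349.  229.8] [180.    0.   21.7] cage [-18.9 297.9] gap 66.5 F [-0.7 -0.3 -0.4] t 10.2
shift cm [-1.641e+01  2.739e+01 -1.000e-02] rot [0.    0.001 0.452] world [633.5  33.8 230. ]
```

View pics/t4.png

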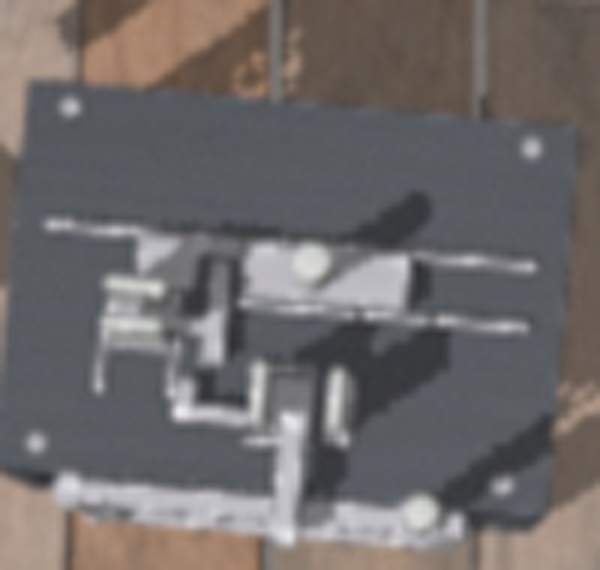

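View pics/s4.png

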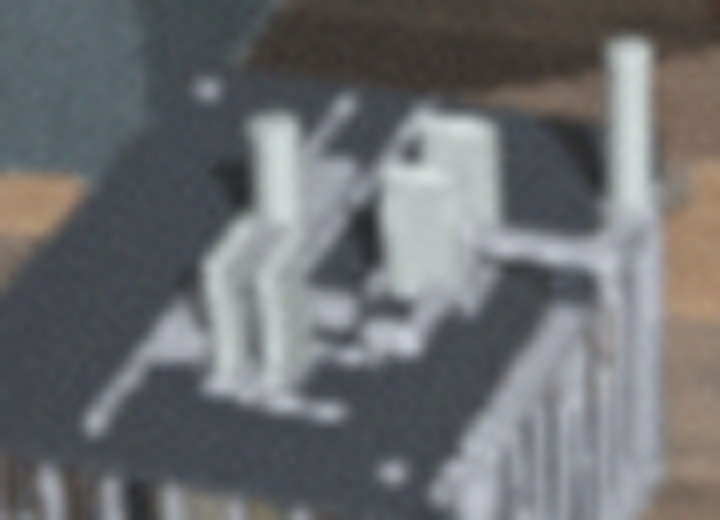

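The safety tab moved from px y 368 to 328 (about 16 mm) and its pin is in the notch. Next is the gate latch.

```bash
python3 -m inch '[[[-2.4,4,0],[0,0,0.1],0.78],[[-4.8,8,0],[0,0,0.2],0.78],[[-7.2,12,0],[0,0,0.3],0.78],[[-9.6,16,0],[0,0,0.4],0.78],[[-12,20,0],[0,0,0.452],0.78],[[-14.4,24,0],[0,0,0.452],0.78],[[-16.4,27.4,0],[0,0,0.452],0.78],[[-16.4,27.4,0],[0,0,0.452],0.78],[[-16.4,27.4,0],[0,0,0.452],0.78],[[-16.4,27.4,0],[0,0,0.452],0.78]]'
python3 -c "
from h import *
need((-47,-20.2),154,0)"
```

```text
time: 11.2
tool_pos: [634.6, 33.9, 230.5]
tcp_rot: [-180.0, -0.0, -4.0]
ft_force: [0.4, -0.4, 0.4]
finger_gap: 66.7
at [634.6  33.9 230.5] [-180.   -0.   -4.] cage [-46.  -20.1] gap 66.7 F [ 0.4 -0.4  0.4] t 11.2
shift cm [-0.1   0.02  7.65] rot [-0.001 -0.     0.003] world [633.5  33.8 154. ]
```

```bash
python3 -m inch '[[[-0.1,0,2],[0,0,0],0.78],[[-0.1,0,4],[0,0,0],0.78],[[-0.1,0,5.5],[0,0,0],0.78],[[-0.1,0,6.7],[0,0,0],0.78],[[-0.1,0,7.5],[0,0,0],0.78],[[-0.1,0,7.5],[0,0,0],0.78],[[-0.1,0,7.5],[0,0,0],0.78]]' 30
python3 -m inch '[[[0,0,0],[0,0,0],0.5],[[0,0,0],[0,0,0],0.45],[[0,0,0],[0,0,0],0.4],[[0,0,0],[0,0,0],0.35],[[0,0,0],[0,0,0],0.3],[[0,0,0],[0,0,0],0.25],[[0,0,0],[0,0,0],0.2],[[0,0,0],[0,0,0],0.15],[[0,0,0],[0,0,0],0.15],[[0,0,0],[0,0,0],0.15],[[0,0,0],[0,0,0],0.15]]' 30
python3 -c "
from h import *
need((-47,-20.2),154,0)"
```

```text
time: 11.9
tool_pos: [633.8, 33.4, 155.8]
tcp_rot: [-180.0, -0.0, -4.1]
ft_force: [0.8, -1.6, 0.5]
finger_gap: 66.5
time: 13.0
tool_pos: [633.7, 33.6, 155.8]
tcp_rot: [-180.0, -0.0, -4.1]
ft_force: [-0.3, 5.4, 4.9]
finger_gap: 20.6
at [633.7  33.6 155.8] [-180.    -0.    -4.1] cage [-46.9 -20.4] gap 20.6 F [-0.3  5.4  4.9] t 13.0
shift cm [-0.01 -0.02  0.18] rot [-0.001 -0.001  0.001] world [633.5  33.8 154. ]
```

```bash
python3 -m inch '[[[0,0,0],[0,0,0],0.5],[[0,0,0],[0,0,0],0.78],[[0,0,0],[0,0,0],0.78],[[0,0,0],[0,0,0],0.78],[[0,0,-2],[0,0,0],0.78],[[0,0,-5],[0,0,0],0.78],[[0,0,-7.6],[0,0,0],0.6],[[-2,4,-7.6],[0,0,-0.14],0.6],[[-4,8,-7.6],[0,0,-0.28],0.6],[[-6,12,-7.6],[0,0,-0.42],0.6],[[-6,16,-7.6],[0,0,-0.56],0.6],[[-6,20,-7.6],[0,0,-0.7],0.6],[[-6,22,-7.6],[0,0,-0.84],0.6],[[-6,22,-7.6],[0,0,-0.98],0.6],[[-6,22,-7.6],[0,0,-1.12],0.6],[[-6,22,-7.6],[0,0,-1.26],0.6],[[-6,22,-7.6],[0,0,-1.4],0.6],[[-6,22,-7.6],[0,0,-1.57],0.6],[[-6,22,-7.6],[0,0,-1.57],0.6]]'
python3 -c "
from h import *
shot('top','t5',262,362,120,215,6);shot('side','s5',255,345,175,240,8)
need((-91.5,-65),232,90)"
```

```text
time: 14.9
tool_pos: [557.6, -182.0, 231.2]
tcp_rot: [-180.0, 0.0, 86.0]
ft_force: [0.6, -0.0, 0.4]
finger_gap: 51.1
at [ 557.6 -182.   231.2] [-180.     0.    85.6] cage [-106.9 -240.9] gap 51.6 F [ 0.4  0.  -0. ] t 15.0
shift cm [17.6   1.49 -0.08] rot [-0.     0.    -0.003] world [585.9  -7.6 232. ]
```

View pics/t5.png

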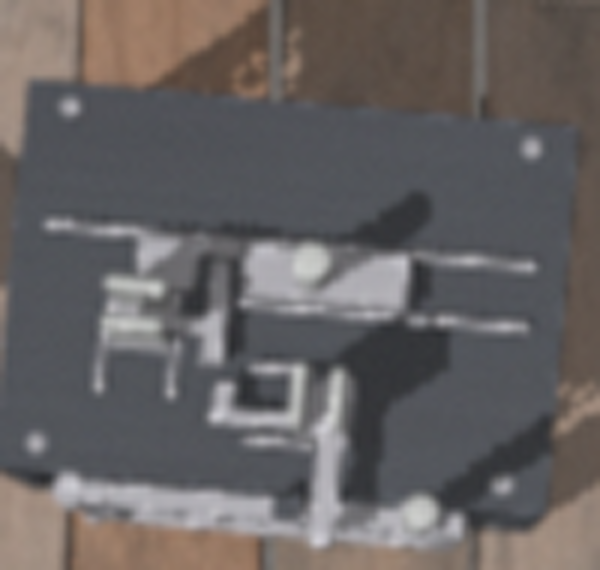

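View pics/s5.png

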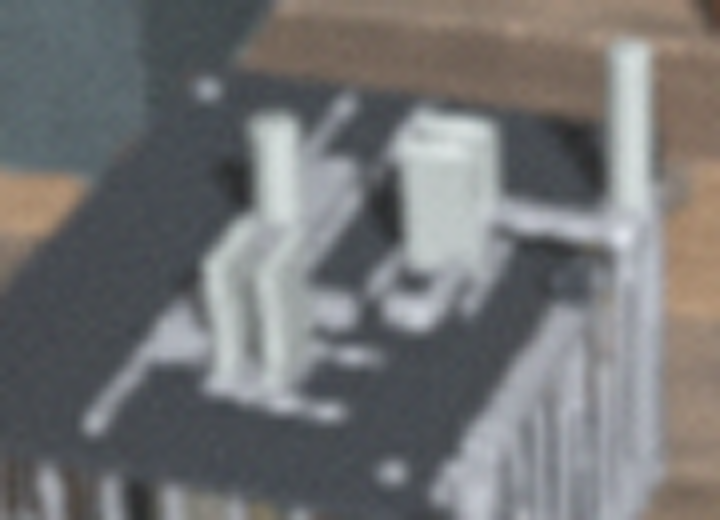

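The latch tab moved from px x 259 to 297, so both tabs are together. The claw now ends at px 320, left of the lug. Next I'll go to the post.

```bash
python3 -m inch '[[[4,0.4,0],[0,0,0],0.5],[[8,0.8,0],[0,0,0],0.5],[[12,1.2,0],[0,0,0],0.5],[[15,1.4,0],[0,0,0],0.5],[[17,1.5,0],[0,0,0],0.5],[[17.6,1.5,0],[0,0,0],0.5],[[17.6,1.5,0],[0,0,0],0.5],[[17.6,1.5,0],[0,0,0],0.5]]'
python3 -c "
from h import *
need((-91.5,-65),162,90)"
```

```text
time: 15.8
tool_pos: [585.5, -8.4, 231.3]
tcp_rot: [-180.0, 0.0, 85.7]
ft_force: [-0.4, -0.5, -1.0]
finger_gap: 42.7
at [585.5  -8.4 231.3] [-180.     0.    85.7] cage [-91.9 -65.8] gap 42.7 F [-0.4 -0.5 -1. ] t 15.8
shift cm [0.08 0.04 6.93] rot [-0.     0.001 -0.001] world [585.9  -7.6 162. ]
```

```bash
python3 -m inch '[[[0,0,2],[0,0,0],0.5],[[0,0,4],[0,0,0],0.5],[[0.1,0,5.5],[0,0,0],0.5],[[0.1,0,6.4],[0,0,0],0.5],[[0.1,0,6.9],[0,0,0],0.5],[[0.1,0,6.9],[0,0,0],0.5],[[0.1,0,6.9],[0,0,0],0.3],[[0.1,0,6.9],[0,0,0],0.1],[[0.1,0,6.9],[0,0,0],0.1],[[0.1,0,6.9],[0,0,0],0.05],[[0.1,0,6.9],[0,0,0],0.05],[[0.1,0,6.9],[0,0,0],0.05]]' 50
python3 -c "
from h import *
need((-91.5,-65),162,90)
for t in np.r_[0.1:1.44:0.1,1.43]: print(round(t,2),round(15*(1-np.cos(t)),2),round(-15*np.sin(t),2))"
```

```text
time: 17.0
tool_pos: [586.2, -6.5, 163.5]
tcp_rot: [179.9, 0.0, 85.8]
ft_force: [-1.8, -1.1, 6.0]
finger_gap: 12.6
at [586.2  -6.5 163.5] [179.9   0.   85.8] cage [-91.3 -63.8] gap 12.6 F [-1.8 -1.1  6. ] t 17.0
shift cm [-0.12 -0.02  0.15] rot [0.002 0.    0.   ] world [585.9  -7.6 162. ]
0.1 0.07 -1.5
0.2 0.3 -2.98
0.3 0.67 -4.43
0.4 1.18 -5.84
0.5 1.84 -7.19
0.6 2.62 -8.47
0.7 3.53 -9.66
0.8 4.55 -10.76
0.9 5.68 -11.75
1.0 6.9 -12.62
1.1 8.2 -13.37
1.2 9.56 -13.98
1.3 10.99 -14.45
1.4 12.45 -14.78
1.43 12.9 -14.85
```

```bash
python3 -m inch '[[[0.02,-0.75,-0.1],[0,0,0.05],0.05],[[0.07,-1.5,-0.1],[0,0,0.1],0.05],[[0.17,-2.24,-0.1],[0,0,0.15],0.05],[[0.3,-2.98,-0.1],[0,0,0.2],0.05],[[0.47,-3.71,-0.1],[0,0,0.25],0.05],[[0.67,-4.43,-0.1],[0,0,0.3],0.05],[[0.91,-5.14,-0.1],[0,0,0.35],0.05],[[0.91,-5.14,-0.1],[0,0,0.35],0.05]]'
python3 -c "
from h import *
shot('top','t6',230,400,80,260,4)
need((-91.5,-65),162,90)"
```

```text
time: 17.8
tool_pos: [535.0, 6.6, 163.6]
tcp_rot: [179.9, -0.0, 65.7]
ft_force: [2.7, -0.3, -1.4]
finger_gap: 12.4
at [535.3   6.5 163.6] [179.9  -0.   65.8] cage [-143.   -54.6] gap 12.5 F [ 1.7 -0.6 -0.7] t 17.85
shift cm [0.78 5.19 0.16] rot [ 0.001 -0.    -0.348] world [585.9  -7.6 162. ]
```

View pics/t6.png

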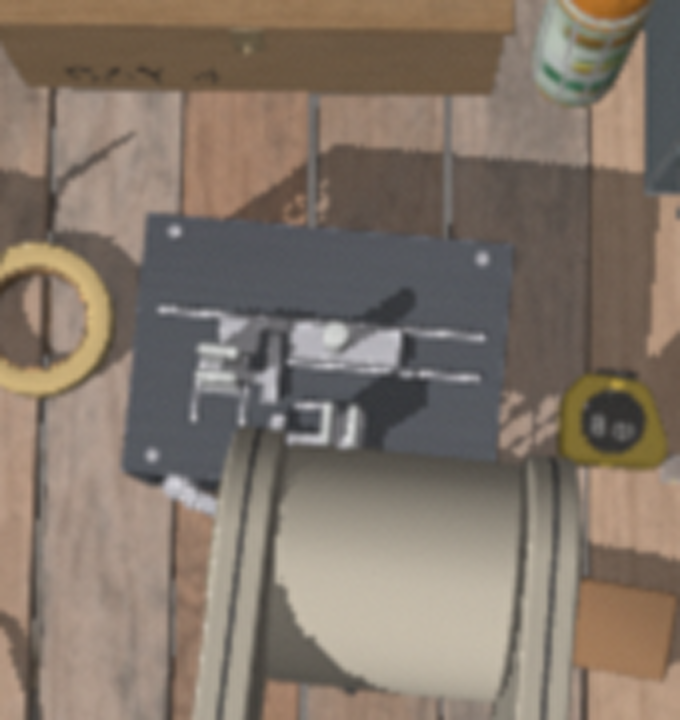

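The gate follows (rail visible at crop px (190,495)) with low force. I'll continue the same arc to about 1.43 rad.

```bash
python3 -m inch '[[[0.07,-1.5,0],[0,0,0.1],0.05],[[0.17,-2.24,0],[0,0,0.15],0.05],[[0.3,-2.98,0],[0,0,0.2],0.05],[[0.47,-3.71,0],[0,0,0.25],0.05],[[0.67,-4.43,0],[0,0,0.3],0.05],[[0.91,-5.14,0],[0,0,0.35],0.05],[[1.18,-5.84,0],[0,0,0.4],0.05],[[1.84,-7.19,0],[0,0,0.5],0.05],[[2.62,-8.47,0],[0,0,0.6],0.05],[[3.53,-9.66,0],[0,0,0.7],0.05],[[4.55,-10.76,0],[0,0,0.8],0.05],[[5.68,-11.75,0],[0,0,0.9],0.05],[[6.9,-12.62,0],[0,0,1.0],0.05],[[7.9,-13.23,0],[0,0,1.08],0.05],[[7.9,-13.23,0],[0,0,1.08],0.05],[[7.9,-13.23,0],[0,0,1.08],0.05],[[7.9,-13.23,0],[0,0,1.08],0.05]]'
python3 -c "
from h import *
shot('top','t7',230,400,80,260,4)
shot('side','s7',230,380,160,300,5)
need((-91.5,-65),162,90)
d=cage(telemetry.sense()['tool_pos'])-np.array([-91.3,86]);print(np.hypot(*d),np.degrees(np.arctan2(-d[0],-d[1])))"
```

```text
time: 19.55
tool_pos: [449.0, 131.8, 163.6]
tcp_rot: [179.9, -0.2, 4.0]
ft_force: [12.1, -5.1, -7.2]
finger_gap: 12.4
at [449.  131.7 163.6] [179.9  -0.2   3.9] cage [-238.2   64. ] gap 12.1 F [11.  -4.4 -6.7] t 19.65
shift cm [12.7  14.85  0.24] rot [ 0.005 -0.002 -1.429] world [585.9  -7.6 162. ]
148.581851249734 81.47125674715815
```

View pics/t7.png

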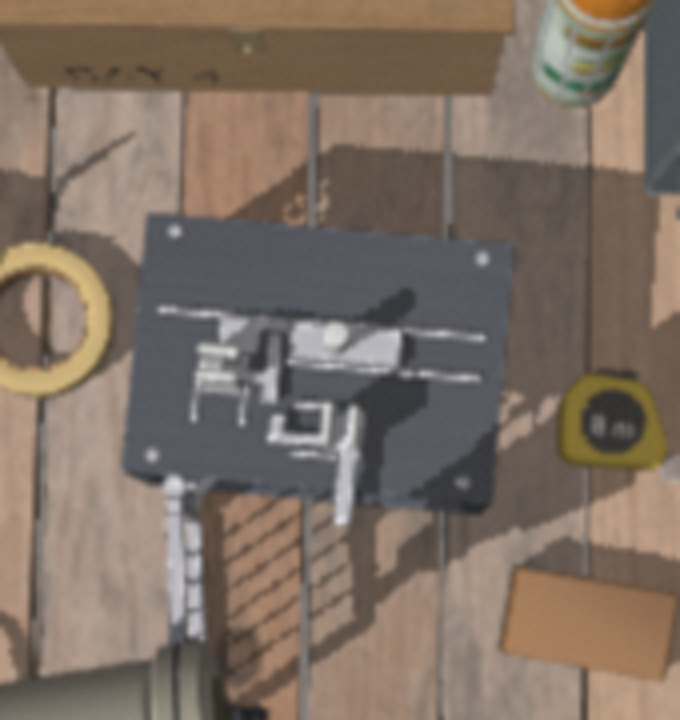

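View pics/s7.png

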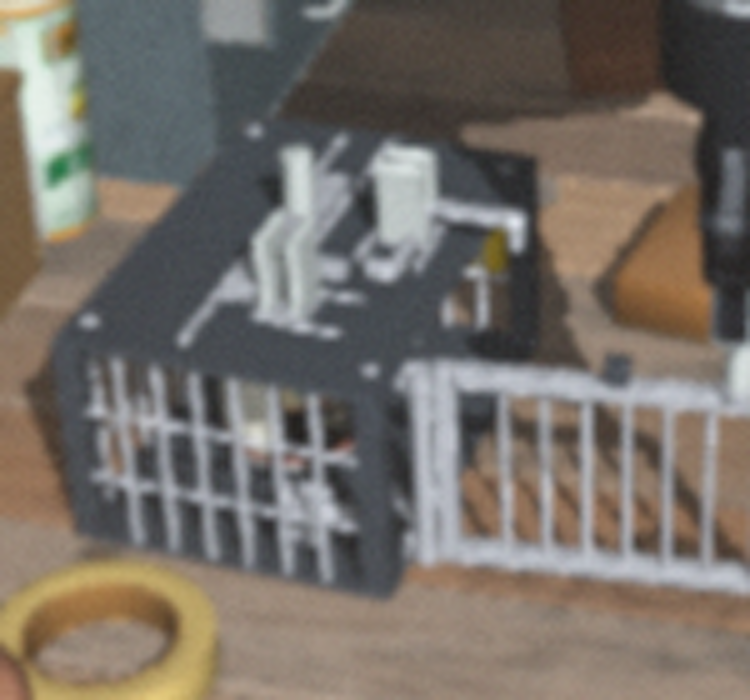

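```bash
python3 -m inch '[[[0.05,0,0.05],[0,0,0],0.05],[[0.1,0,0.1],[0,0,0],0.05],[[0.1,0,0.1],[0,0,0],0.05],[[0.1,0,0.1],[0,0,0],0.05],[[0.1,0,0.1],[0,0,0],0.05],[[0.1,0,0.1],[0,0,0],0.05],[[0.1,0,0.1],[0,0,0],0.05],[[0.1,0,0.1],[0,0,0],0.05],[[0.1,0,0.1],[0,0,0],0.05],[[0.1,0,0.1],[0,0,0],0.05]]'
python3 - <<'E'
from h import *
need((-91.5,-65),162,90)
s=telemetry.sense();d=cage(s['tool_pos'])-np.array([-91.3,86]);print(np.hypot(*d),np.degrees(np.arctan2(-d[0],-d[1])),s['qd'].round(2))
# gate angle from top-view rail: centreline near hinge and farther out, crop px
a=plane('top',(230+(175-1.5)/4,80+(480-1.5)/4),125);b=plane('top',(230+(180-1.5)/4,80+(635-1.5)/4),125)
v=cage(b)-cage(a);print(v,np.degrees(np.arctan2(-v[0],-v[1])))
shot('top','t8',200,400,80,330,2.4)
a=cv2.imread('pics/top0.png').astype(int);b=cv2.imread('pics/t8_full.png').astype(int)
for n,(x0,x1,y0,y1) in dict(tape=(218,258,138,182),meas=(368,402,170,202),block=(352,402,218,252)).items():
    w=a[y0:y1,x0:x1].mean(2).astype(np.float32);q=b[y0:y1,x0:x1].mean(2).astype(np.float32);print(n,cv2.phaseCorrelate(w,q))
E
```

```text
time: 20.65
tool_pos: [449.0, 131.8, 163.5]
tcp_rot: [179.9, -0.1, 3.9]
ft_force: [1.1, -5.4, 5.5]
finger_gap: 12.6
at [449.  131.8 163.5] [ 1.799e+02 -1.000e-01  3.900e+00] cage [-238.2   64. ] gap 12.6 F [ 1.1 -5.4  5.5] t 20.65
shift cm [12.69 14.85  0.2 ] rot [ 0.003 -0.    -1.429] world [585.9  -7.6 162. ]
148.5142981365396 81.49065952711545 [-0.15  0.1  -0.    0.01 -0.1   0.02]
[-97.743966  -12.9518999] 82.45179931325121
tape ((0.003182340677248874, 0.5276089267117463), 1.0101413770516714)
meas ((0.533182397225687, -0.3329391557142358), 0.5928313185771307)
block ((0.07011142725054853, 0.012396325126733387), 0.9756822919845581)
```

View pics/t8.png

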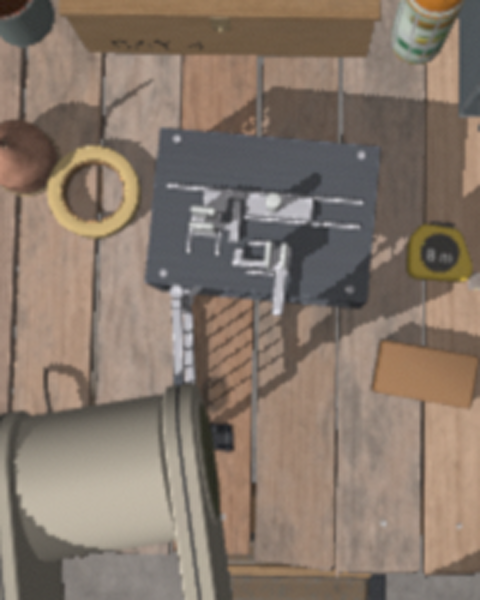

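The top view shows the gate held wide open, with its rail running from px (178,290) to (185,380). The tape, tape measure and block haven't moved.

```bash
python3 -c "
from bench import r
print(r.hand_in())"
```

```text
the job is handed in; nothing more can be done
None
```

The cage is open, and the arm is still gripping the gate post at about 50 N, with the gate at rest about 81–82° open. I handed it in at about 20.7 s of the 64 s allowed; no verdict was reported.

**What I did, in order**
1. **Lock bar:** I slid it about 28.5 mm by its grip, until the picture showed the notch in line with the safety pin.
2. **Safety catch:** I squeezed it fully. The tab moved about 16 mm and the pin is in the notch.
3. **Gate latch:** I squeezed it fully. The tab moved about 15–16 mm and the claw is clear of the lug.
4. **Gate:** I swung it by the post, past the detent.

**Last checks**
- **Gate angle:** it works out at 81.5° from the arm's position and 82.5° from the rail in the top view. The arm was standing still. The sideways force was about 5.4 N, which matches the closing spring.
- **Finger gaps:** at every grip the fingers read about 1–1.5 mm narrower than the part. At the tabs they read 21.0 and 20.6 mm instead of 22. I took this as a constant offset, so I count both catches as fully squeezed.
- **Things beside the cage:** comparing before and after pictures showed about half a pixel (roughly 1 mm) of shift at most. The tape measure's match was weaker because the shadows had changed.
- **Paint tin:** I never reached into the cage, but I made no separate measurement of the tin.

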